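# Find the full storage tin by its weight and put it away under the counter shelf

### The job

Three of the four look-alike lidded steel tins are empty and one is full: lift them off the worktop to feel which is the heavy one. Put the full tin away upright on the worktop beneath the low wooden shelf, with no part of it sticking out in front, and leave the three empties standing where they were. Do not tip a tin over or disturb the mug, the fork and the spice jar.

Things in the scene. Friction and masses are not known exactly. Their poses are not given: they have to be found in the camera images.
- tin_a: lidded cylindrical steel storage tin, one of four that look exactly alike, 56 mm in diameter at the lid (54 mm below it), 80 mm high, lid fixed. Origin: centre of its underside; z up along its axis. An empty one weighs about 0.12 kg, the full one 0.45 to 0.7 kg; any of the four may be the full one
- tin_b: lidded cylindrical steel storage tin, one of four that look exactly alike, 56 mm in diameter at the lid (54 mm below it), 80 mm high, lid fixed. Origin: centre of its underside; z up along its axis. An empty one weighs about 0.12 kg, the full one 0.45 to 0.7 kg; any of the four may be the full one
- tin_c: lidded cylindrical steel storage tin, one of four that look exactly alike, 56 mm in diameter at the lid (54 mm below it), 80 mm high, lid fixed. Origin: centre of its underside; z up along its axis. An empty one weighs about 0.12 kg, the full one 0.45 to 0.7 kg; any of the four may be the full one
- tin_d: lidded cylindrical steel storage tin, one of four that look exactly alike, 56 mm in diameter at the lid (54 mm below it), 80 mm high, lid fixed. Origin: centre of its underside; z up along its axis. An empty one weighs about 0.12 kg, the full one 0.45 to 0.7 kg; any of the four may be the full one
- riser: low counter shelf fixed on the worktop: wooden board 110 mm deep (x), 240 mm wide (y), underside 125 mm and top 133 mm above the worktop, on rod legs at both ends; two bowls stand on it (to 178 mm). Origin: on the worktop under the board's centre; x points from its open front to its back, away from the robot, y left, z up
- riser_front (a point): middle of the shelf's front edge, projected down on the worktop (55 mm before the origin of riser); same axes. The front is open, 216 mm wide between the legs
- riser_stop (a point): on the worktop below the middle of the two stop rails across the shelf's back (rails at 30 and 65 mm height; near face 44 mm behind the origin of riser, where this point lies); a tin that touches them has its centre about 27 mm before this point
- worktop: the stone worktop, fixed; its top is z = 0
- mug_white: white mug, 68 x 98 x 98 mm, a bystander: leave it where it is. Origin: centre of its underside
- fork: steel fork, 204 x 28 x 18 mm, lying on the worktop between the tins, a bystander: leave it where it is. Origin: its middle, at its underside; x along its length
- spice_jar_1: clear spice jar with a dark cap, 44 mm in diameter, 96 mm high, a bystander: leave it where it is. Origin: centre of its underside

How it is judged:
On the way:
1. a tin has been lifted clear of the worktop (10 mm or more) (height (world z) of any of tin_a, tin_b, tin_c, tin_d above 0.01 m), for 0.15 s.
At the end, for the whole second after the job is handed in: The full tin (over 2.8 N on the worktop) stands still, upright (0.12 rad) on the worktop under the shelf, centre at most 31 mm before, 30 mm behind and 85 mm beside the shelf's centre; the other three stand upright, at rest on the worktop, each within 50 mm of its start (((x of tin_a in the frame of riser between -0.031 and 0.03 m and y of tin_a in the frame of riser between -0.085 and 0.085 m and height (world z) of each of tin_a, tin_b, tin_c, tin_d below 0.006 m and angle between each of tin_a, tin_b, tin_c, tin_d's own z axis and vertical below 0.12 rad and linear speed of each of tin_a, tin_b, tin_c, tin_d below 0.02 m/s and contact force between tin_a and worktop above 2.8 N and distance of each of tin_b, tin_c, tin_d from where it was at the start of the episode below 0.05 m) or (x of tin_b in the frame of riser between -0.031 and 0.03 m and y of tin_b in the frame of riser between -0.085 and 0.085 m and height (world z) of each of tin_b, tin_a, tin_c, tin_d below 0.006 m and angle between each of tin_b, tin_a, tin_c, tin_d's own z axis and vertical below 0.12 rad and linear speed of each of tin_b, tin_a, tin_c, tin_d below 0.02 m/s and contact force between tin_b and worktop above 2.8 N and distance of each of tin_a, tin_c, tin_d from where it was at the start of the episode below 0.05 m) or (x of tin_c in the frame of riser between -0.031 and 0.03 m and y of tin_c in the frame of riser between -0.085 and 0.085 m and height (world z) of each of tin_c, tin_a, tin_b, tin_d below 0.006 m and angle between each of tin_c, tin_a, tin_b, tin_d's own z axis and vertical below 0.12 rad and linear speed of each of tin_c, tin_a, tin_b, tin_d below 0.02 m/s and contact force between tin_c and worktop above 2.8 N and distance of each of tin_a, tin_b, tin_d from where it was at the start of the episode below 0.05 m) or (x of tin_d in the frame of riser between -0.031 and 0.03 m and y of tin_d in the frame of riser between -0.085 and 0.085 m and height (world z) of each of tin_d, tin_a, tin_b, tin_c below 0.006 m and angle between each of tin_d, tin_a, tin_b, tin_c's own z axis and vertical below 0.12 rad and linear speed of each of tin_d, tin_a, tin_b, tin_c below 0.02 m/s and contact force between tin_d and worktop above 2.8 N and distance of each of tin_a, tin_b, tin_c from where it was at the start of the episode below 0.05 m))); the robot touches nothing.
It fails at once if the mug is knocked away (over 40 mm) or over (distance of mug_white from where it was at the start of the episode above 0.04 m or angle between mug_white's own z axis and vertical above 0.5 rad).
It fails at once if the fork is knocked away (over 40 mm) or over (distance of fork from where it was at the start of the episode above 0.04 m).
It fails at once if the spice jar is knocked away (over 40 mm) or over (distance of spice_jar_1 from where it was at the start of the episode above 0.04 m or angle between spice_jar_1's own z axis and vertical above 0.5 rad).
It fails at once if a tin is tipped over (angle between any of tin_a, tin_b, tin_c, tin_d's own z axis and vertical above 0.8 rad).
It also fails if it takes over 72 s, if anything falls off the work surface, if the arm or the gripper's body presses on something with over 40 N, if the wrist force passes 120 N, or if a joint passes its speed limit or range.

### The arm

A 7-joint arm with a two-finger parallel gripper is mounted at the origin on a cart in front of the work surface, level with it; the furniture and walls round the work are solid. World frame = base frame: x ahead of the robot, y to its left, z up, the work surface at z = 0. Lengths are in m, angles in rad, forces in N, time in s.
With the tool pointing down it reaches from about 0.4 to 0.875 m from the base axis. Payload 6.5 kg.
Tool frame: the origin (TCP) lies midway between the tips of the shut fingers; the grasp point (between the pads) lies 19 mm behind it (robot.grip_depth is the distance from the TCP to the grasp point, in m); z points along the fingers, y is the line along which they close (so a half turn about z gives the same grasp; the last joint's range is limited). The gripper opens to 88 mm and grips with 3 to 60 N. Pads are 18 mm wide; open, the fingers measure 123 mm over their backs; the gripper's body (75 mm by 187 mm) begins 45 mm behind the grasp point.
Start: joints at [-1.349, 0.536, -0.004, 1.538, 0.003, 1.067, -0.071], TCP at [0.184, 0.623, 0.239] pointing down, gripper open.
Joint ranges: [-2.7, 2.7], [-0.37, 2.16], [-1.27, 1.26], [0.24, 2.4], [-1.31, 4.45], [0.19, 1.91], [-2.76, 2.76]. Speed limits (rad/s): [2.39, 2.39, 3.14, 3.14, 3.14, 3.14, 3.14].

### API

Orientations are given as a 3x3 rotation matrix whose columns are the frame's x, y, z axes.
In Python, from rig import robot, capture, camera_model gives the robot as it stands.
- The arm moves only by the tool drive_tool, never from a script. Its argument "series" is one flat list of numbers, 7 for each row, row after row: the turn, a rotation vector about the world's x, y, z in rad, then the shift along the world's x, y, z in m, then the opening, from 0 (shut) to 1 (fully open). A call has 1 to 5 rows; each row shifts and turns the commanded pose from where the row before left it; what a row does not reach is not made up. A row lasts 1/8 s, in which the tool goes at most 62.5 mm and 10.7 degrees, less where a joint would pass 70% of its speed; a pose out of reach is approached as far as the arm can. A call is refused whole if a number of a shift passes 0.0625 or a number of a turn 0.188, either way. A call with a gripper value outside its range is refused whole. The fingers move at their own pace and stop on an object; "grip_force" is the grip in N (left out, the last holds). Time passes only in rows, so rows that do not move let the fingers close. It gives the time, the measured TCP pose, the force, the opening and the grip force at its end, in the units of the state.
- robot.sense(): the state, without advancing time (a new reading comes with each control period).
- capture(name): name is "side" or "top" or "wrist"; returns (picture, depth): 420x560x3 uint8, blue, green, red; 420x560 float32, m along the optical axis (not along the pixel's ray), 0 where there is no reading.
- camera_model(name): a dict with "camera_matrix" (3x3 intrinsics, pixels), "rvec" (rotation vector, rad) and "tvec" (3), from world to camera coordinates, as OpenCV has them. Camera axes: x right, y down, z forward; pixel columns grow to the right and rows downward; lengths in m; the calibration is good to about 2 mm. A picture is of the moment at which its call begins: read the wrist's pose just before it. camera_model takes no time and is no camera call; for the wrist camera it gives the pose at the moment of the call.
- robot.job_done(): hands the job in; it is judged then, once.
The state is a dict: "t": time; "qpos": joint angles; "qvel": joint speeds; "joint_torque": joint torques, N m; "eef_pos": TCP position; "tcp_rot": TCP orientation; "wrist_force": force on the tool from outside, world axes, zero at the start; "moment": the same for the moment, N m; "opening": opening from 0.0 (shut) to 1.0 (fully open); "grasp_force": force on a finger pad.
Only numpy, scipy, OpenCV 4.12 (cv2) and the standard library are available. Lean on these libraries where they do the work, as an engineer would, in place of code of your own. Each camera call takes 0.05 s, during which the arm holds its last target. There are 200 camera calls.

## Working session

There is one attempt and no reset: what is moved stays moved. The work goes in short steps, Python scripts to look and compute and a tool call to move; the robot and the scene stay as the last step left them, time stands still between calls to the robot, and variables do not carry over. Pictures are saved under pics/ and viewed, at most 10 in all, crops included, and the job is handed in when it is done.

Besides the shell and the picture viewer there is one more tool, called by a JSON object that holds its "fn" and its "kwargs". drive_tool: Moves the arm, as the interface text tells. Its arguments: {"type":"object","properties":{"series":{"type":"array","items":{"type":"number"}},"grip_force":{"type":"number"}},"required":["series"]}

```bash
mkdir -p pics
cat > h.py <<'E'
import numpy as np, cv2
from rig import robot, capture, camera_model
def pts(name,depth,m=None):
    m=m or camera_model(name);K=np.array(m["camera_matrix"]);R=cv2.Rodrigues(np.array(m["rvec"],float))[0];t=np.array(m["tvec"],float).ravel()
    v,u=np.mgrid[:depth.shape[0],:depth.shape[1]]
    c=np.stack([(u-K[0,2])/K[0,0]*depth,(v-K[1,2])/K[1,1]*depth,depth],-1)
    return (c-t)@R
E
python3 - <<'E'
from h import *
for n in("top","side"):
    p,d=capture(n);cv2.imwrite(f"pics/{n}0.png",p);np.save(f"{n}.npy",pts(n,d));np.save(f"{n}d.npy",d)
s=robot.sense();print(s["t"],s["eef_pos"],np.round(s["tcp_rot"],3),s["wrist_force"])
E
```

```text
0.1 [0.18434445 0.62274833 0.23795485] [[-0.959  0.284 -0.   ]
 [ 0.284  0.959 -0.002]
 [-0.    -0.002 -1.   ]] [-0.29791977 -0.24617765  0.21245938]
```

View pics/top0.png

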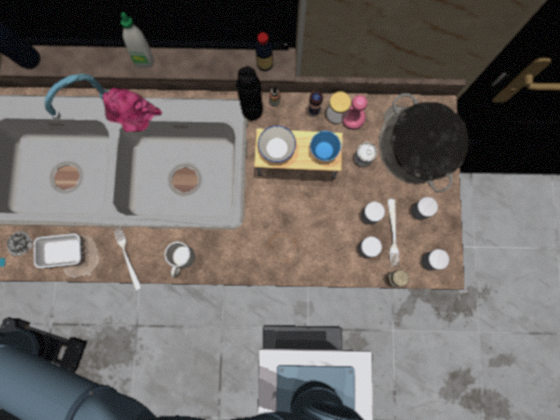

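View pics/side0.png

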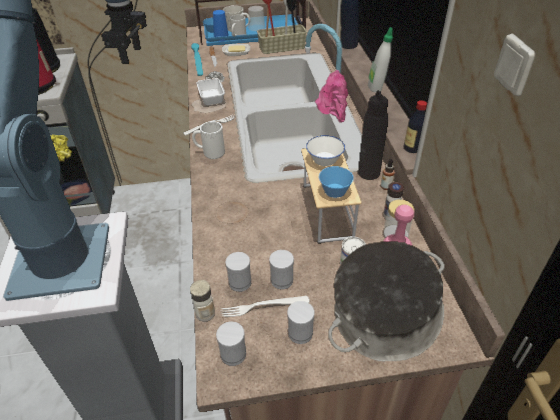

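The top view shows the tins at about (374,211), (428,207), (371,247) and (438,260). The fork lies near x=393, the spice jar is at (398,279), and the shelf spans (256–342, 130–175). A shaker stands at (366,155) and a pot at (428,142). The side view agrees.

Run:
```python
from h import *
P=np.load("top.npy");d=np.load("topd.npy")
for n,(u,v),h in [("A",(374,211),.08),("B",(428,207),.08),("C",(371,247),.08),("D",(438,260),.08),("jar",(398,279),.096),("shaker",(366,155),.06),("mug",(178,255),.09)]:
    w=P[v-16:v+17,u-16:u+17].reshape(-1,3);dd=d[v-16:v+17,u-16:u+17].ravel()
    z=w[(dd>0)&(w[:,2]<.2)]; zt=np.percentile(z[:,2],98); t=z[z[:,2]>max(zt-.012,.03)]
    lo,hi=t.min(0),t.max(0)
    print(n,zt.round(3),"mid",((lo+hi)/2).round(3),"size",(hi-lo).round(3),"mean",t.mean(0).round(3))
w=P[110:185,245:350].reshape(-1,3)
b=w[(abs(w[:,2]-.133)<.006)];r=cv2.minAreaRect((b[:,:2]*1000).astype(np.float32));print("board",r,cv2.boxPoints(r).round())
for q in [(392,202),(393,230),(394,260),(280,290),(366,235)]: print(q,P[q[1],q[0]].round(3))
for n,x0,x1,y0,y1 in [("pot",385,470,95,190)]:
    w=P[y0:y1,x0:x1].reshape(-1,3);w=w[(w[:,2]>.05)&(w[:,2]<.3)];print(n,w.min(0),w.max(0))
p=cv2.imread("pics/top0.png")[100:300,240:480];cv2.imwrite("pics/crop.png",cv2.resize(p,None,fx=3,fy=3,interpolation=2))
```

```text
A 0.085 mid [ 0.537 -0.158  0.081] size [0.054 0.053 0.016] mean [ 0.537 -0.158  0.08 ]
B 0.085 mid [ 0.554 -0.307  0.081] size [0.055 0.054 0.016] mean [ 0.553 -0.306  0.081]
C 0.084 mid [ 0.438 -0.148  0.081] size [0.053 0.054 0.018] mean [ 0.438 -0.148  0.08 ]
D 0.085 mid [ 0.407 -0.334  0.081] size [0.056 0.055 0.015] mean [ 0.406 -0.333  0.081]
jar 0.1 mid [ 0.353 -0.222  0.095] size [0.041 0.043 0.014] mean [ 0.352 -0.222  0.096]
shaker 0.074 mid [ 0.719 -0.15   0.071] size [0.069 0.075 0.018] mean [ 0.713 -0.141  0.069]
mug 0.1 mid [0.405 0.386 0.097] size [0.066 0.068 0.016] mean [0.406 0.386 0.097]
board ((697.1773071289062, 59.34960174560547), (240.01084899902344, 111.9621810913086), 88.22644805908203) [[638. -59.]
 [749. -62.]
 [757. 178.]
 [645. 181.]]
(392, 202) [ 0.58  -0.228  0.001]
(393, 230) [ 0.494 -0.225  0.017]
(394, 260) [ 0.408 -0.23   0.001]
(280, 290) [ 0.326  0.1   -0.922]
(366, 235) [ 0.48  -0.15  -0.001]
pot [ 0.60940888 -0.41371852  0.05000059] [ 0.87571422 -0.19082718  0.16981211]
```

View pics/crop.png

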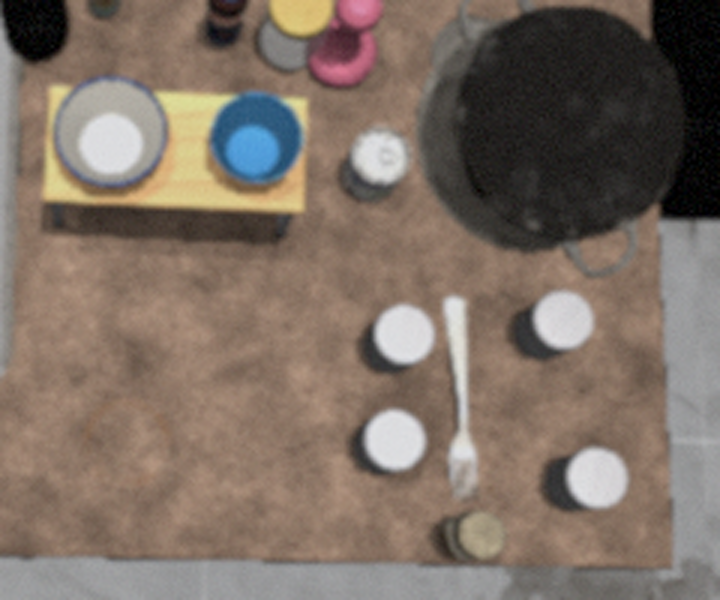

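{"fn": "drive_tool", "kwargs": {"series": [0,0,0.036,0.0395,-0.0404,0,1,0,0,0.036,0.0395,-0.0404,0,1,0,0,0.036,0.0395,-0.0404,0,1,0,0,0.036,0.0395,-0.0404,0,1,0,0,0.036,0.0395,-0.0404,0,1], "grip_force": 30}}

```text
t: 0.72
eef_pos: [0.383, 0.4196, 0.2385]
tcp_rot: [[-0.994, 0.106, -0.0], [0.106, 0.994, -0.0], [0.0, -0.0, -1.0]]
wrist_force: [-0.1, 0.4, -0.3]
opening: 1.0
grasp_force: 0.0
```

{"fn": "drive_tool", "kwargs": {"series": [0,0,0.036,0.0395,-0.0404,0,1,0,0,0.036,0.0395,-0.0404,0,1,0,0,0.036,0.0395,-0.0404,0,1,0,0,0,-0.008,-0.056,-0.008,1,0,0,0,-0.008,-0.056,-0.008,1]}}

```text
t: 1.35
eef_pos: [0.4844, 0.186, 0.2221]
tcp_rot: [[-1.0, 0.0, -0.0], [0.0, 1.0, -0.0], [0.0, -0.0, -1.0]]
wrist_force: [0.7, -0.3, 0.6]
opening: 0.999
grasp_force: 0.0
```

{"fn": "drive_tool", "kwargs": {"series": [0,0,0,-0.008,-0.056,-0.008,1,0,0,0,-0.008,-0.056,-0.008,1,0,0,0,-0.008,-0.056,-0.008,1,0,0,0,-0.008,-0.056,-0.008,1,0,0,0,-0.008,-0.056,-0.008,1]}}

```text
t: 1.98
eef_pos: [0.4439, -0.0936, 0.1825]
tcp_rot: [[-1.0, -0.0, 0.0], [-0.0, 1.0, 0.0], [-0.0, 0.0, -1.0]]
wrist_force: [0.8, -0.4, -0.9]
opening: 1.0
grasp_force: 0.0
```

{"fn": "drive_tool", "kwargs": {"series": [0,0,0,-0.006,-0.056,-0.008,1,0,0,0,0,0,0,1,0,0,0,0,0,0,1]}}

```text
t: 2.35
eef_pos: [0.4385, -0.1473, 0.1746]
tcp_rot: [[-1.0, -0.0, -0.0], [-0.0, 1.0, 0.001], [0.0, 0.001, -1.0]]
wrist_force: [0.4, 0.3, -0.1]
opening: 0.999
grasp_force: 0.0
```

{"fn": "drive_tool", "kwargs": {"series": [0,0,0,0,0,-0.05,1,0,0,0,0,0,-0.05,1,0,0,0,0,0,-0.032,1,0,0,0,0,0,0,0.5,0,0,0,0,0,0,0.5]}}

```text
t: 2.98
eef_pos: [0.4395, -0.1472, 0.0438]
tcp_rot: [[-1.0, -0.002, 0.001], [-0.002, 1.0, 0.0], [-0.001, 0.0, -1.0]]
wrist_force: [0.1, 0.0, 0.5]
opening: 0.798
grasp_force: 0.0
```

{"fn": "drive_tool", "kwargs": {"series": [0,0,0,0,0,0,0.4,0,0,0,0,0,0,0.4,0,0,0,0,0,0,0.4]}}

```text
t: 3.35
eef_pos: [0.4395, -0.148, 0.0439]
tcp_rot: [[-1.0, -0.0, 0.002], [-0.0, 1.0, -0.0], [-0.002, -0.0, -1.0]]
wrist_force: [-1.2, 1.8, 8.5]
opening: 0.605
grasp_force: 30.0
```

{"fn": "drive_tool", "kwargs": {"series": [0,0,0,0,0,0.01,0.4,0,0,0,0,0,0.015,0.4,0,0,0,0,0,0,0.4,0,0,0,0,0,0,0.4,0,0,0,0,0,0,0.4]}}

```text
t: 3.98
eef_pos: [0.4381, -0.1478, 0.0674]
tcp_rot: [[-1.0, -0.0, -0.001], [-0.0, 1.0, 0.0], [0.001, 0.0, -1.0]]
wrist_force: [-0.0, 0.0, -5.2]
opening: 0.601
grasp_force: 29.8
```

The tin reads 5.2 N, so it is the full one. I'll carry it to a spot in front of the shelf, moving in y first.

{"fn": "drive_tool", "kwargs": {"series": [0,0,0,0,0.03,0.0,0.4,0,0,0,0,0.05,0,0.4,0,0,0,0,0.05,0,0.4,0,0,0,0.01,0.05,0,0.4,0,0,0,0.03,0.03,0,0.4]}}

```text
t: 4.6
eef_pos: [0.4767, 0.0649, 0.0671]
tcp_rot: [[-1.0, -0.003, -0.003], [-0.003, 1.0, 0.0], [0.003, 0.0, -1.0]]
wrist_force: [0.8, -0.6, -7.0]
opening: 0.602
grasp_force: 29.9
```

{"fn": "drive_tool", "kwargs": {"series": [0,0,0,0.05,0,0.0,0.4,0,0,0,0.05,0,0,0.4,0,0,0,0,0,0,0.4,0,0,0,0,0,0,0.4,0,0,0,0,0,0,0.4]}}

```text
t: 5.22
eef_pos: [0.5768, 0.062, 0.0671]
tcp_rot: [[-1.0, -0.0, -0.002], [-0.0, 1.0, -0.0], [0.002, -0.0, -1.0]]
wrist_force: [-0.1, -0.3, -6.3]
opening: 0.606
grasp_force: 30.0
```

Run:
```python
from h import *
p,d=capture("top");P=pts("top",d);cv2.imwrite("pics/s1.png",capture("side")[0])
w=[]
for i in range(3): s=robot.sense();w.append(s["wrist_force"][2]);capture("top")
print(w,s["eef_pos"])
W=P[100:290,240:480].reshape(-1,3)
for n,x,y in [("A",.537,-.158),("B",.554,-.307),("D",.407,-.334),("jar",.353,-.222)]:
    t=W[(np.hypot(W[:,0]-x,W[:,1]-y)<.045)&(W[:,2]>.07)];print(n,t.mean(0).round(3))
```

```text
[np.float64(-6.092424367633706), np.float64(-6.433709791000391), np.float64(-6.261593807948359)] [0.57798594 0.06212194 0.0677703 ]
A [ 0.536 -0.158  0.08 ]
B [ 0.553 -0.306  0.08 ]
D [ 0.406 -0.333  0.08 ]
jar [ 0.352 -0.221  0.094]
```

View pics/s1.png

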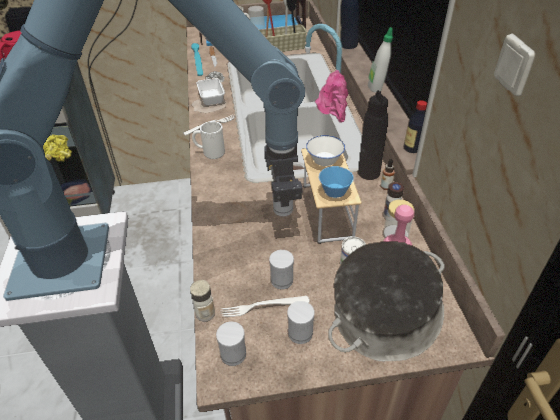

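The weight holds at 6.3 N and the other tins have not moved. The picture shows the tin gripped at about (283,200), just in front of the shelf. I'll set it down, back off, and tilt the tool to push it in.

{"fn": "drive_tool", "kwargs": {"series": [0,0,0,0,0,-0.013,0.4,0,0,0,0,0,-0.01,0.4,0,0,0,0,0,0,0.4,0,0,0,0,0,0,1,0,0,0,0,0,0,1]}}

```text
t: 6.1
eef_pos: [0.5792, 0.0621, 0.0451]
tcp_rot: [[-1.0, -0.0, 0.001], [-0.0, 1.0, 0.0], [-0.001, 0.0, -1.0]]
wrist_force: [0.1, 0.5, -0.2]
opening: 0.808
grasp_force: 0.0
```

{"fn": "drive_tool", "kwargs": {"series": [0,0,0,0,0,0,1,0,0,0,0,0,0,1,0,0,0,-0.03,0,0,1,0,0,0,-0.05,0,0,1,0,0,0,-0.05,0,0.02,1]}}

```text
t: 6.72
eef_pos: [0.4464, 0.0619, 0.0642]
tcp_rot: [[-1.0, -0.0, -0.002], [-0.0, 1.0, -0.0], [0.002, -0.0, -1.0]]
wrist_force: [-0.3, 1.0, 0.9]
opening: 1.0
grasp_force: 0.0
```

{"fn": "drive_tool", "kwargs": {"series": [0,-0.16,0,0,0,0.01,0.6,0,-0.16,0,0,0,0,0.5,0,-0.16,0,0,0,0,0.4,0,-0.16,0,0,0,0,0.4,0,-0.16,0,0,0,0,0.4]}}

```text
t: 7.35
eef_pos: [0.4608, 0.0602, 0.1009]
tcp_rot: [[-0.95, -0.06, 0.305], [-0.041, 0.997, 0.068], [-0.308, 0.052, -0.95]]
wrist_force: [0.3, -0.0, 0.0]
opening: 0.454
grasp_force: 0.0
```

Run:
```python
from h import *
p,d=capture("top");P=pts("top",d);cv2.imwrite("pics/s2.png",capture("side")[0])
W=P[100:290,240:480].reshape(-1,3)
for n,x,y in [("A",.537,-.158),("full",.578,.062)]:
    t=W[(np.hypot(W[:,0]-x,W[:,1]-y)<.045)&(W[:,2]>.07)&(W[:,2]<.09)];print(n,len(t),t.min(0).round(3),t.max(0).round(3),t.mean(0).round(3))
s=robot.sense();print(s["qpos"].round(2) if hasattr(s["qpos"],"round") else s["qpos"])
```

```text
A 317 [ 0.509 -0.184  0.07 ] [ 0.564 -0.131  0.089] [ 0.536 -0.157  0.08 ]
full 304 [0.548 0.036 0.07 ] [0.603 0.089 0.088] [0.576 0.062 0.08 ]
[-0.64  0.4   0.49  2.38 -1.18  0.2   2.55]
```

View pics/s2.png

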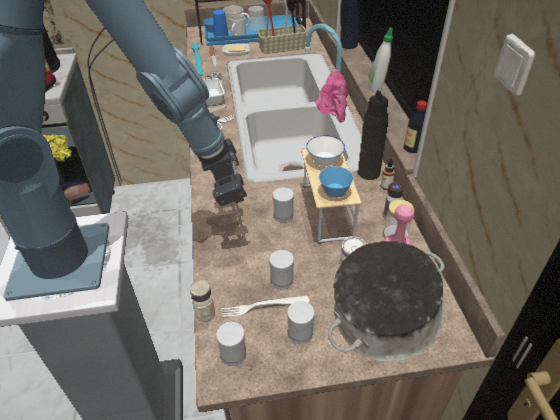

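The tilt stopped at 18° because joints 4 and 6 hit their range limits this close to the base. Further out it should tilt more, so I'll level the twist and test that.

{"fn": "drive_tool", "kwargs": {"series": [-0.026,0,-0.03,0.018,0,-0.02,0.2,-0.026,0,-0.03,0.018,0,-0.02,0.15,0,0,0,0,0,0,0.15]}}

```text
t: 7.82
eef_pos: [0.4997, 0.0572, 0.0643]
tcp_rot: [[-0.954, 0.011, 0.299], [0.01, 1.0, -0.004], [-0.299, -0.001, -0.954]]
wrist_force: [-0.3, 0.3, 0.0]
opening: 0.15
grasp_force: 0.0
```

{"fn": "drive_tool", "kwargs": {"series": [0,-0.1,0,0,0,-0.01,0.15,0,-0.1,0,0,0,-0.01,0.15,0,0,0,0,0,0,0.15]}}

```text
t: 8.2
eef_pos: [0.5254, 0.0668, 0.1083]
tcp_rot: [[-0.922, 0.021, 0.388], [0.013, 1.0, -0.023], [-0.388, -0.017, -0.922]]
wrist_force: [-0.8, -0.2, -0.6]
opening: 0.149
grasp_force: 0.0
```

Run:
```python
from h import *
s=robot.sense();print(np.round(s["qpos"],2),s["eef_pos"],np.round(s["tcp_rot"],3))
```

```text
[-0.86  0.52  0.7   2.29 -1.3   0.19  2.52] [0.52543863 0.06684372 0.10825508] [[-0.922  0.021  0.388]
 [ 0.013  1.    -0.023]
 [-0.388 -0.017 -0.922]]
```

The wrist took the limited branch, with q5 at −1.3. The other branch (q5 towards +π) allows a strong tilt. I'll level the tool, lean it sideways to −y, then tilt forward around that side.

{"fn": "drive_tool", "kwargs": {"series": [0,0.134,0,0,0,0.04,0.15,0,0.134,0,0,0,0.03,0.15,0,0.134,0,0,0,0.03,0.15,-0.12,0,0,0,0,0.0,0.15,-0.12,0,0,0,0,0,0.15]}}

```text
t: 8.82
eef_pos: [0.5311, 0.0727, 0.1893]
tcp_rot: [[-0.998, 0.009, 0.057], [-0.005, 0.971, -0.238], [-0.057, -0.238, -0.97]]
wrist_force: [-0.4, 0.2, 0.2]
opening: 0.15
grasp_force: 0.0
```

{"fn": "drive_tool", "kwargs": {"series": [-0.12,0,0,0,0,0,0.15,0,0,0,0,0,0,0.15]}}

```text
t: 9.07
eef_pos: [0.5306, 0.0754, 0.1877]
tcp_rot: [[-0.998, 0.002, 0.056], [-0.018, 0.937, -0.35], [-0.053, -0.35, -0.935]]
wrist_force: [-0.3, 0.8, -0.6]
opening: 0.153
grasp_force: 0.0
```

Run:
```python
from h import *
s=robot.sense();print(np.round(s["qpos"],2),s["eef_pos"],np.round(s["tcp_rot"],3))
```

```text
[-1.24  0.82  1.21  1.92 -0.5   0.93  1.72] [0.53058483 0.07535279 0.18768511] [[-0.998  0.002  0.056]
 [-0.018  0.937 -0.35 ]
 [-0.053 -0.35  -0.935]]
```

```bash
cat > kin.py <<'E'
import numpy as np
from scipy.optimize import least_squares
from scipy.spatial.transform import Rotation as Ro
rz=lambda a:Ro.from_euler('z',a).as_matrix(); ry=lambda a:Ro.from_euler('y',a).as_matrix()
def fk(q,p,s=(-1,-1,-1,-1)):
    h,a,b,L,e1,e2,w,ox,f1=p
    R=rz(s[0]*q[0]+f1);x=np.array([0,0,h]);x=x+R@[ox,0,0]
    R=R@ry(q[1]);R=R@rz(s[1]*q[2]);x=x+R@[e1,0,a]
    R=R@ry(q[3]);x=x+R@[e2,0,b]
    R=R@rz(s[2]*q[4]);R=R@ry(q[5]);x=x+R@[w,0,L]
    return x,R@rz(s[3]*q[6])
E
python3 - <<'E'
from h import *; from kin import *; import itertools,json
s=robot.sense()
D=[([-1.349,.536,-.004,1.538,.003,1.067,-.071],[.18434,.62275,.23795],[-.0003,-.002,-1]),
([-.86,.52,.7,2.29,-1.3,.19,2.52],[.52544,.06684,.10826],[.388,-.023,-.922]),
([float(v) for v in s["qpos"]],list(map(float,s["eef_pos"])),[float(r[2]) for r in s["tcp_rot"]])]
json.dump(D,open("D.json","w"))
for sg in itertools.product((1,-1),repeat=3):
    def res(p):
        o=[]
        for q,x,z in D:
            X,R=fk(q,p,(*sg,-1));o+=list(X-x)+list((R[:,2]-z)*.3)
        return np.r_[o,(p[4:8])*.01,p[8]*.01]
    r=least_squares(res,[.3,.35,.35,.2,0,0,0,0,0]);print(sg,r.cost,r.x.round(3))
E
```

```text
(1, 1, 1) 0.020049656441546087 [-0.7   -0.331 -0.766 -0.496  1.091 -1.044  0.096 -1.154 -0.519]
(1, 1, -1) 0.07744025109821441 [ 1.065 -2.922 -0.849 -1.263  1.752 -1.038  0.234 -0.183 -0.568]
(1, -1, 1) 0.1272852527141264 [ 0.639 -1.532 -0.754  0.055 -0.336 -0.498 -0.364  0.477 -0.487]
(1, -1, -1) 0.04462620891196958 [ 0.059  0.011 -0.049 -0.19   0.117 -0.018  0.568 -0.153 -0.483]
(-1, 1, 1) 0.022377064578063374 [ 1.408 -0.157  0.715  0.866 -1.151  0.47   0.002  1.32  -0.078]
(-1, 1, -1) 0.0795077842026653 [-2.024  4.914  0.767  2.716 -2.858  0.386 -0.616 -0.507 -0.033]
(-1, -1, 1) 0.0333469447138732 [-0.711  1.971  0.425  0.81  -0.436 -0.053 -0.174 -0.554 -0.041]
(-1, -1, -1) 7.900088788687345e-05 [ 0.326  0.431  0.398  0.26   0.06  -0.027 -0.004  0.012 -0.064]
```

The model fits with all signs −1. Next I'll find the feasible tilts at the pushing positions.

```bash
cat >> kin.py <<'E'
import json
lo=np.array([-2.7,-.37,-1.27,.24,-1.31,.19,-2.76]);hi=np.array([2.7,2.16,1.26,2.4,4.45,1.91,2.76])
def fit():
    D=json.load(open("D.json"))
    def res(p):
        o=[]
        for q,x,z in D:
            X,R=fk(q,p);o+=list(X-x)+list((R[:,2]-np.array(z))*.3)
        return np.r_[o,p[4:8]*.01,p[8]*.01]
    return least_squares(res,[.33,.43,.4,.26,.06,-.03,0,0,-.06]).x
def err(q,p,x,R,c7): 
    X,Rr=fk(q,p); return np.r_[X-x,.2*Ro.from_matrix(R@(Rr@rz(c7)).T).as_rotvec()]
def Rt(th): return ry(-th)@np.diag([-1.,1,-1])
def ik(x,R,q0,p,c7):
    r=least_squares(lambda q:np.r_[err(q,p,x,R,c7),1e-4*(q-q0)],np.clip(q0,lo+1e-3,hi-1e-3),bounds=(lo,hi))
    return r.x,np.linalg.norm(err(r.x,p,x,R,c7))
E
python3 - <<'E'
from h import *; from kin import *
p=fit();s=robot.sense();X,R=fk(s["qpos"],p);
# tool constant about z
T=R.T@np.array(s["tcp_rot"]);c7=Ro.from_matrix(T).as_rotvec()[2];print("c7",c7,T.round(2)[2])
for br,q0 in (("norm",[-.1,.6,0,1.8,0,.5,1.5]),("flip",[-.1,.6,0,1.8,3.1,.5,-1.6]),("flip-",[-.1,.6,0,1.8,1.6,.5,0])):
  for x,z in ((.54,.03),(.54,.1),(.60,.03),(.645,.03)):
    for th in (.2,.4,.6,.8,1.,1.2):
        q,e=ik([x,.062,z],Rt(th),np.array(q0),p,c7)
        if e<2e-3: print(br,x,z,th,q.round(2))
E
```

```text
c7 1.5107980111145607 [ 0.02 -0.    1.  ]
norm 0.54 0.03 0.2 [-0.24  0.62  0.05  2.13 -0.03  0.19  1.41]
norm 0.54 0.03 0.4 [ 0.44  0.78 -0.74  2.25  1.91  0.52 -0.31]
norm 0.54 0.03 0.6 [ 0.69  1.07 -1.04  2.35  2.31  0.94 -0.43]
norm 0.54 0.1 0.2 [-0.23  0.47  0.05  2.13  0.01  0.34  1.38]
norm 0.54 0.1 0.4 [ 0.08  0.46 -0.32  2.27  1.42  0.19  0.02]
norm 0.54 0.1 0.6 [ 0.7   0.82 -1.08  2.38  2.12  0.77 -0.42]
norm 0.6 0.03 0.2 [-0.21  0.69  0.04  1.95 -0.02  0.3   1.41]
norm 0.6 0.03 0.4 [ 0.07  0.69 -0.3   2.08  1.66  0.21 -0.17]
norm 0.6 0.03 0.6 [ 0.61  1.03 -0.96  2.19  2.23  0.8  -0.37]
norm 0.6 0.03 0.8 [ 0.71  1.24 -1.06  2.28  2.58  1.08 -0.44]
norm 0.6 0.03 1.0 [ 0.73  1.37 -1.02  2.33  2.89  1.27 -0.52]
norm 0.6 0.03 1.2 [ 0.63  1.35 -0.85  2.33  3.16  1.43 -0.72]
norm 0.645 0.03 0.2 [-0.2   0.75  0.04  1.8  -0.01  0.39  1.41]
norm 0.645 0.03 0.4 [ 0.01  0.73 -0.23  1.95  1.22  0.19  0.27]
norm 0.645 0.03 0.6 [ 0.53  1.   -0.88  2.07  2.16  0.69 -0.32]
norm 0.645 0.03 0.8 [ 0.67  1.23 -1.04  2.16  2.53  0.99 -0.4 ]
norm 0.645 0.03 1.0 [ 0.71  1.37 -1.04  2.21  2.86  1.1
[... 1652 characters left out ...]
- 0.6 0.03 0.4 [ 0.04  0.69 -0.26  2.08  1.66  0.19 -0.18]
flip- 0.6 0.03 0.6 [ 0.34  0.8  -0.62  2.2   2.34  0.56 -0.7 ]
flip- 0.6 0.03 0.8 [ 0.39  0.9  -0.67  2.28  2.67  0.84 -0.93]
flip- 0.6 0.03 1.0 [ 0.32  0.97 -0.58  2.33  2.9   1.12 -1.11]
flip- 0.6 0.03 1.2 [ 0.2   1.04 -0.43  2.34  3.04  1.41 -1.25]
flip- 0.645 0.03 0.2 [ 0.32  0.87 -0.65  1.8   0.99  0.59  0.65]
flip- 0.645 0.03 0.4 [ 0.09  0.75 -0.33  1.95  1.33  0.25  0.19]
flip- 0.645 0.03 0.6 [ 0.28  0.82 -0.56  2.07  2.25  0.47 -0.61]
flip- 0.645 0.03 0.8 [ 0.38  0.92 -0.66  2.16  2.62  0.76 -0.86]
flip- 0.645 0.03 1.0 [ 0.33  0.98 -0.59  2.22  2.88  1.02 -1.06]
flip- 0.645 0.03 1.2 [ 0.22  1.04 -0.45  2.23  3.04  1.29 -1.22]
```

{"fn": "drive_tool", "kwargs": {"series": [0.12,0,0,0,0,0,0.15,0.12,0,0,0,0,0,0.15,0.12,0,0,0,0,0,0.15,0,0,0,0,0,0.0,0.15]}}

```text
t: 9.57
eef_pos: [0.5311, 0.0702, 0.1906]
tcp_rot: [[-0.998, 0.014, 0.06], [0.015, 1.0, 0.006], [-0.06, 0.007, -0.998]]
wrist_force: [-0.3, 0.8, -0.8]
opening: 0.156
grasp_force: 0.0
```

```bash
cat >> kin.py <<'E'
C7=1.51
def step(q,p,turn,shift,W=np.ones(7),qn=None,kn=0,n=6):
    X,R=fk(q,p); xt=X+shift; Rtg=Ro.from_rotvec(turn).as_matrix()@R
    for i in range(n):
        X,R=fk(q,p)
        e=np.r_[xt-X,.3*Ro.from_matrix(Rtg@R.T).as_rotvec()]
        J=np.zeros((6,7))
        for j in range(7):
            d=q.copy();d[j]+=1e-5;X2,R2=fk(d,p);J[:,j]=np.r_[(X2-X)/1e-5,.3*Ro.from_matrix(R2@R.T).as_rotvec()/1e-5]
        Jw=J*W; A=Jw.T@np.linalg.inv(Jw@Jw.T+1e-6*np.eye(6)); dq=W*(A@e)
        if qn is not None: dq+=W*((np.eye(7)-A@Jw)@(kn*(qn-q)))
        q=np.clip(q+dq,lo,hi)
    return q
E
python3 - <<'E'
from h import *; from kin import *
s=robot.sense();q=np.array(s["qpos"]);print(q.round(3),s["eef_pos"],np.round(s["tcp_rot"],3))
D=json.load(open("D.json"));D.append((list(map(float,q)),list(map(float,s["eef_pos"])),[float(r[2]) for r in s["tcp_rot"]]));json.dump(D,open("D.json","w"))
p=fit();q0=np.array(D[2][0]);a=q0
for i in range(3):a=step(a,p,[.12,0,0],[0,0,0])
print("start",q0.round(3),"pred",a.round(3))
# start->tins pose, pure min norm
b=np.array(D[0][0])
for i in range(8): b=step(b,p,[0,0,.036],[.0395,-.0404,0])
print("at .5,.3",b.round(2))
E
```

```text
[-0.993  0.593  1.055  1.975 -0.675  0.9    1.963] [0.53114628 0.07019039 0.1906424 ] [[-0.998  0.014  0.06 ]
 [ 0.015  1.     0.006]
 [-0.06   0.007 -0.998]]
start [-1.244  0.821  1.212  1.92  -0.497  0.93   1.72 ] pred [-1.016  0.609  1.061  1.978 -0.679  0.919  1.964]
at .5,.3 [-0.66  0.4   0.07  1.77 -0.03  0.98  0.99]
```

The min-norm simulation predicts the arm well. I'll use it to search for a guide path onto the other wrist branch.

```bash
cat > search.py <<'E'
from kin import *; import sys,multiprocessing as mp,time
p=fit(); D=json.load(open("D.json")); q0=np.array(D[-1][0])
R0=np.diag([-1.,1,-1])
def pose(w): return np.array(w[:3]),Ro.from_rotvec(w[3:]).as_matrix()@R0
def run(wps,log=False):
    q=q0.copy();rows=[];worst=0;mdq=0
    for w in wps:
        xt,Rtg=pose(w)
        X,R=fk(q,p);R=R@rz(C7)
        dx=xt-X;rv=Ro.from_matrix(Rtg@R.T).as_rotvec()
        n=int(max(np.ceil(np.linalg.norm(dx)/.055),np.ceil(np.linalg.norm(rv)/.15),1))
        for i in range(n):
            X0,Ra=fk(q,p);qn=step(q,p,rv/n,dx/n,n=3);X1,Rb=fk(qn,p)
            worst=max(worst,np.linalg.norm(X0+dx/n-X1)+.3*np.linalg.norm(Ro.from_matrix(Ro.from_rotvec(rv/n).as_matrix()@Ra@Rb.T).as_rotvec()))
            mdq=max(mdq,abs(qn-q).max());q=qn;rows.append((rv/n,dx/n))
        if worst>.02 or mdq>.35: break
    X,R=fk(q,p);R=R@rz(C7)
    xt,Rtg=pose(wps[-1]);e=np.linalg.norm(X-xt)+.3*np.linalg.norm(Ro.from_matrix(Rtg@R.T).as_rotvec())
    return e+worst+max(0,mdq-.25),worst,mdq,q,rows
def job(seed):
    r=np.random.default_rng(seed);best=(9,)
    t=time.time()
    while time.time()-t<150:
        w=[]
        for k in range(r.integers(1,4)):
            w.append(np.r_[r.uniform(.42,.58),r.uniform(-.2,.2),r.uniform(.18,.35),r.uniform(-.9,.9),r.uniform(-.9,.3),r.uniform(-1.2,1.2)])
        w.append(np.array([.50,.05,.18,0,-.6,0]))
        c=run(w)
        if c[0]<best[0]: best=(c[0],w,c[1],c[2],c[3])
        if best[0]<.01: break
    return best
if __name__=="__main__":
    n=mp.cpu_count();print(n)
    with mp.Pool(n) as P: B=sorted(P.map(job,range(n)),key=lambda b:b[0])
    for b in B[:2]: print(b[0],b[2],b[3],b[4].round(2));print(np.round(b[1],3))
    np.save("best.npy",np.array(B[0][1]))
E
OMP_NUM_THREADS=1 python3 search.py
```

```text
4
0.10060404029603302 0.017965915989718667 0.25309903891882335 [-0.69  0.19  0.56  2.4  -0.2   0.19  1.59]
[[ 0.503  0.173  0.224 -0.317  0.03  -1.15 ]
 [ 0.476  0.196  0.248 -0.813 -0.363 -0.681]
 [ 0.453  0.105  0.221 -0.574 -0.362  0.886]
 [ 0.5    0.05   0.18   0.    -0.6    0.   ]]
0.10569660817095756 0.031352642472985304 0.24348125499187614 [-0.61  0.17  0.47  2.4  -0.43  0.19  1.82]
[[ 0.493 -0.005  0.303  0.421 -0.178 -0.309]
 [ 0.448 -0.189  0.304 -0.621 -0.229  1.055]
 [ 0.5    0.05   0.18   0.    -0.6    0.   ]]
```

```bash
cat > f.py <<'E'
from kin import *
p=fit();D=json.load(open("D.json"));q0=np.array(D[-1][0])
h2=hi.copy();h2[4]=0.6
rng=np.random.default_rng(0)
for x,z in ((.54,.04),(.59,.04),(.635,.04)):
    best=None
    for k in range(12):
        g=np.clip(q0+rng.normal(0,.4,7),lo+.02,h2-.02)
        def f(q):
            X,R=fk(q,p);R=R@rz(C7)
            return np.r_[(X-[x,.062,z])*30,.3*(1-R[0,2]), .0*R[1,2], .2*R[0,1]]
        r=least_squares(f,g,bounds=(lo,h2))
        X,R=fk(r.x,p);R=R@rz(C7)
        if np.linalg.norm(X-[x,.062,z])<.003 and (best is None or r.cost<best[0]): best=(r.cost,r.x,R)
    print(x,z,best[1].round(2),"zaxis",best[2][:,2].round(2),"y",best[2][:,1].round(2))
# feasibility of flipped tilt at hover poses
for w in ((.52,.05,.15),(.56,.05,.15),(.56,.05,.2),(.56,-.05,.2),(.6,-.05,.2),(.6,-.05,.25)):
    print(w,[th for th in (.5,.6,.7,.8) if ik(w,Rt(th),np.array([-.1,.6,0,1.8,3.1,.5,-1.6]),p,C7)[1]<2e-3])
E
python3 f.py
```

```text
0.54 0.04 [-1.93  2.16  1.    2.12  0.6   0.19  0.28] zaxis [ 0.87 -0.48  0.09] y [-0.   -0.19 -0.98]
0.59 0.04 [-1.79  2.16  1.09  2.02  0.6   0.19  0.32] zaxis [ 0.86 -0.5   0.08] y [ 0.   -0.16 -0.99]
0.635 0.04 [-1.67  2.16  1.18  1.93  0.6   0.19  0.35] zaxis [ 0.86 -0.51  0.08] y [-0.   -0.15 -0.99]
(0.52, 0.05, 0.15) [0.5]
(0.56, 0.05, 0.15) [0.5, 0.6, 0.7]
(0.56, 0.05, 0.2) [0.5, 0.6, 0.7]
(0.56, -0.05, 0.2) [0.7]
(0.6, -0.05, 0.2) [0.7, 0.8]
(0.6, -0.05, 0.25) [0.8]
```

```bash
cat > g.py <<'E'
from kin import *
from scipy.optimize import minimize
p=fit();D=json.load(open("D.json"));q0=np.array(D[-1][0])
h2=hi.copy();h2[4]=1.2;h2[1]=1.25
B=np.array([[x,y,z] for x in(-.0375,.0375) for y in np.linspace(-.0935,.0935,7) for z in -np.linspace(.064,.22,14)])
def marg(X,R):
    b=X+B@R.T; u=b[(b[:,2]>.115)&(b[:,2]<.19)]
    return (.641-u[:,0]).min() if len(u) else .3, b[:,2].min()
rng=np.random.default_rng(1);res=[]
T=np.array([.638,.062,.03])
for k in range(60):
    g=np.clip(q0+rng.normal(0,.5,7),lo+.02,h2-.02)
    c=rng.uniform(-1,1,2)
    def f(q):
        X,R=fk(q,p);R=R@rz(C7)
        return np.r_[(X-T)*30,.3*(1-R[0,2]),.1*(R[1,2]-.6*c[0]),.1*(R[0,1]-c[1]),.05*(R[2,1])]
    r=least_squares(f,g,bounds=(lo,h2));X,R=fk(r.x,p);R=R@rz(C7)
    if np.linalg.norm(X-T)<.003: res.append((marg(X,R),r.x.round(2),R[:,2].round(2),R[:,1].round(2)))
res.sort(key=lambda a:-a[0][0])
for r in res[:6]: print(np.round(r[0],3),*r[1:])
E
python3 g.py & (sed -i 's/\[.50,.05,.18,0,-.6,0\]/[.58,.03,.20,0,-.65,0]/; s/.uniform(.42,.58)/.uniform(.45,.62)/; s/time()-t<150/time()-t<300/' search.py; OMP_NUM_THREADS=1 python3 search.py); wait
```

```text
4
[0.04  0.004] [-1.21  1.25  0.9   1.96  1.2   0.19 -0.83] [ 0.61 -0.59 -0.53] [ 0.49  0.81 -0.33]
[ 0.039 -0.006] [-1.21  1.25  0.9   1.96  1.2   0.19 -0.66] [ 0.61 -0.59 -0.53] [ 0.37  0.81 -0.46]
[ 0.038 -0.01 ] [-1.21  1.25  0.89  1.96  1.2   0.22  2.52] [ 0.62 -0.6  -0.52] [-0.35 -0.79  0.5 ]
[0.029 0.01 ] [-1.21  1.25  0.9   1.96  1.2   0.19 -0.92] [ 0.61 -0.59 -0.53] [ 0.54  0.8  -0.26]
[ 0.027 -0.015] [-1.21  1.25  0.9   1.96  1.2   0.19 -0.45] [ 0.61 -0.59 -0.53] [ 0.22  0.77 -0.6 ]
[0.019 0.017] [-1.21  1.25  1.03  1.97 -1.31  0.19  1.98] [ 0.52 -0.46 -0.72] [ 0.22  0.89 -0.41]
0.10955356441706972 0.023479956160725745 0.23904573552850383 [-0.81  0.36  0.76  2.31 -1.31  0.19  2.76]
[[ 0.473 -0.12   0.335  0.176  0.082 -0.103]
 [ 0.483  0.061  0.305  0.658 -0.585 -0.053]
 [ 0.58   0.03   0.2    0.    -0.65   0.   ]]
0.11102324760492793 0.027225759107855747 0.19126160596302588 [-0.55  0.24  0.57  2.23 -1.31  0.28  2.76]
[[ 0.584  0.085  0.254  0.46  -0.284  0.533]
 [ 0.602  0.027  0.249  0.091 -0.676  0.158]
 [ 0.58   0.03   0.2    0.    -0.65   0.   ]]
```

```bash
python3 - <<'E'
s=open("search.py").read()
s=s.replace("def pose(w): return np.array(w[:3]),Ro.from_rotvec(w[3:]).as_matrix()@R0","def pose(w): return np.array(w[:3]),Ro.from_euler('x',w[3]).as_matrix()@ry(-w[4])@rz(w[5])@R0")
a=s.index("        for k in range(r.integers");b=s.index("        c=run(w)")
s=s[:a]+"""        U=r.uniform
        x,y,z=U(.48,.6),U(-.15,.15),U(.18,.33)
        th=U(0,.6)
        w=[np.array([x,y,z,U(-.2,.6),th,U(-.5,.5)])] if U()<.6 else []
        y1=U(.5,1.5)
        w.append(np.array([x,y,z,U(-.6,.3),U(.1,.6),y1]))
        w.append(np.array([x,y,z,U(-.7,.3),U(.2,.7),U(y1+.3,2.9)]))
        w.append(np.array([U(.56,.6),U(-.1,.05),U(.18,.25),0,.7,np.pi]))
"""+s[b:]
s=s.replace("time()-t<300","time()-t<120")
open("search.py","w").write(s)
E
OMP_NUM_THREADS=1 python3 search.py
```

```text
4
0.07421284730160464 0.010580582186296848 0.2897018660543935 [-0.21  0.27  0.1   2.32  3.06  0.19  1.53]
[[ 4.890e-01  2.000e-03  2.970e-01  3.570e-01  5.890e-01 -3.080e-01]
 [ 4.890e-01  2.000e-03  2.970e-01 -1.260e-01  4.180e-01  5.150e-01]
 [ 4.890e-01  2.000e-03  2.970e-01 -5.660e-01  3.650e-01  1.100e+00]
 [ 5.830e-01  2.500e-02  1.990e-01  0.000e+00  7.000e-01  3.142e+00]]
0.08012690793960192 0.019054119496476493 0.29747614211425555 [ 0.08  0.3  -0.16  2.33  2.85  0.21  1.82]
[[ 5.140e-01 -1.360e-01  2.010e-01 -1.980e-01  4.370e-01  7.100e-02]
 [ 5.140e-01 -1.360e-01  2.010e-01 -1.350e-01  3.420e-01  1.220e+00]
 [ 5.140e-01 -1.360e-01  2.010e-01 -4.710e-01  5.080e-01  2.805e+00]
 [ 5.860e-01  2.000e-03  1.870e-01  0.000e+00  7.000e-01  3.142e+00]]
```

The yaw detour reaches the flipped branch (q5≈3, q3≈0). Now I'll print its rows, along with the approach behind the tin.

```bash
sed -i 's/norm(rv)\/.15/norm(rv)\/.12/' search.py
cat > pr.py <<'E'
from search import *
w=list(np.load("best.npy"))+[np.array(v) for v in ([.585,.06,.17,0,.7,np.pi],[.53,.062,.12,0,.5,np.pi],[.525,.062,.04,0,.5,np.pi],[.60,.062,.035,0,.65,np.pi],[.64,.062,.035,0,.7,np.pi])]
import search
for k in range(1,len(w)+1):
    c=run(w[:k]);X,R=fk(c[3],p);R=R@rz(C7);print(k,len(c[4]),"worst %.3f dq %.2f"%c[1:3],c[3].round(2),X.round(3),R[:,2].round(2))
pr=None;n=0
for rv,dx in run(w[:4])[4]+[(np.ones(3),0)]:
    key=tuple(np.round(np.r_[rv,dx],3)) if n>=0 else 0
    if key!=pr:
        if pr: print(n,pr)
        pr=key;n=0
    n+=1
E
python3 pr.py
```

```text
1 7 worst 0.000 dq 0.15 [-1.08 -0.14  1.22  2.38 -0.84  0.4   2.04] [0.489 0.002 0.297] [ 0.56  0.29 -0.78]
2 17 worst 0.000 dq 0.15 [-0.94 -0.06  0.8   2.28  0.38  0.53  1.69] [0.489 0.002 0.297] [ 0.41 -0.11 -0.91]
3 25 worst 0.000 dq 0.15 [-1.05  0.1   0.7   2.22  0.83  0.8   1.83] [0.489 0.002 0.297] [ 0.36 -0.5  -0.79]
4 41 worst 0.009 dq 0.24 [-0.2   0.27  0.1   2.33  3.06  0.19  1.54] [0.591 0.023 0.207] [ 0.67 -0.   -0.74]
5 42 worst 0.009 dq 0.24 [-0.34  0.35  0.16  2.32  2.94  0.22  1.57] [0.585 0.06  0.17 ] [ 0.64  0.   -0.76]
6 44 worst 0.042 dq 0.24 [-0.35  0.38  0.16  2.35  2.92  0.19  1.58] [0.557 0.06  0.138] [ 0.58 -0.01 -0.82]
7 44 worst 0.042 dq 0.24 [-0.35  0.38  0.16  2.35  2.92  0.19  1.58] [0.557 0.06  0.138] [ 0.58 -0.01 -0.82]
8 44 worst 0.042 dq 0.24 [-0.35  0.38  0.16  2.35  2.92  0.19  1.58] [0.557 0.06  0.138] [ 0.58 -0.01 -0.82]
9 44 worst 0.042 dq 0.24 [-0.35  0.38  0.16  2.35  2.92  0.19  1.58] [0.557 0.06  0.138] [ 0.58 -0.01 -0.82]
7 (np.float64(0.063), np.float64(-0.067), np.float64(-0.053), np.float64(-0.006), np.float64(-0.009), np.float64(0.015))
10 (np.float64(-0.086), np.float64(0.008), np.float64(0.075), np.float64(-0.0), np.float64(0.0), np.float64(-0.0))
8 (np.float64(-0.082), np.float64(0.03), np.float64(0.062), np.float64(0.0), np.float64(-0.0), np.float64(-0.0))
16 (np.float64(-0.039), np.float64(0.017), np.float64(0.105), np.float64(0.006), np.float64(0.001), np.float64(-0.006))
```

{"fn": "drive_tool", "kwargs": {"series": [0.063,-0.067,-0.053,-0.006,-0.009,0.015,0.45,0.063,-0.067,-0.053,-0.006,-0.009,0.015,0.45,0.063,-0.067,-0.053,-0.006,-0.009,0.015,0.45,0.063,-0.067,-0.053,-0.006,-0.009,0.015,0.45,0.063,-0.067,-0.053,-0.006,-0.009,0.015,0.45]}}

```text
t: 10.2
eef_pos: [0.5011, 0.029, 0.2644]
tcp_rot: [[-0.886, 0.207, 0.415], [0.326, 0.914, 0.241], [-0.329, 0.349, -0.877]]
wrist_force: [-0.3, 0.6, 0.8]
opening: 0.451
grasp_force: 0.0
```

{"fn": "drive_tool", "kwargs": {"series": [0.063,-0.067,-0.053,-0.006,-0.009,0.015,0.45,0.063,-0.067,-0.053,-0.006,-0.009,0.015,0.45,-0.086,0.008,0.075,0,0,0,0.45,-0.086,0.008,0.075,0,0,0,0.45,-0.086,0.008,0.075,0,0,0,0.45]}}

```text
t: 10.82
eef_pos: [0.4892, 0.0114, 0.2942]
tcp_rot: [[-0.878, 0.044, 0.476], [0.156, 0.968, 0.197], [-0.452, 0.247, -0.857]]
wrist_force: [0.6, 0.3, 0.4]
opening: 0.453
grasp_force: 0.0
```

{"fn": "drive_tool", "kwargs": {"series": [-0.086,0.008,0.075,0,0,0,0.45,-0.086,0.008,0.075,0,0,0,0.45,-0.086,0.008,0.075,0,0,0,0.45,-0.086,0.008,0.075,0,0,0,0.45,-0.086,0.008,0.075,0,0,0,0.45]}}

```text
t: 11.45
eef_pos: [0.4894, 0.0113, 0.2942]
tcp_rot: [[-0.855, -0.321, 0.406], [-0.361, 0.932, -0.024], [-0.371, -0.167, -0.913]]
wrist_force: [0.4, -0.1, 0.7]
opening: 0.452
grasp_force: 0.0
```

{"fn": "drive_tool", "kwargs": {"series": [-0.086,0.008,0.075,0,0,0,0.45,-0.086,0.008,0.075,0,0,0,0.45,-0.082,0.03,0.062,0,0,0,0.45,-0.082,0.03,0.062,0,0,0,0.45,-0.082,0.03,0.062,0,0,0,0.45]}}

```text
t: 12.08
eef_pos: [0.4894, 0.0114, 0.2943]
tcp_rot: [[-0.69, -0.63, 0.357], [-0.722, 0.636, -0.272], [-0.056, -0.446, -0.893]]
wrist_force: [0.2, -0.0, 0.1]
opening: 0.451
grasp_force: 0.0
```

{"fn": "drive_tool", "kwargs": {"series": [-0.082,0.03,0.062,0,0,0,0.45,-0.082,0.03,0.062,0,0,0,0.45,-0.082,0.03,0.062,0,0,0,0.45,-0.082,0.03,0.062,0,0,0,0.45,-0.082,0.03,0.062,0,0,0,0.45]}}

```text
t: 12.7
eef_pos: [0.4896, 0.0115, 0.2944]
tcp_rot: [[-0.419, -0.836, 0.353], [-0.835, 0.202, -0.512], [0.356, -0.509, -0.783]]
wrist_force: [0.0, -0.3, 0.2]
opening: 0.45
grasp_force: 0.0
```

```bash
cat > st.py <<'E'
from h import *; from kin import *
s=robot.sense();q=np.array(s["qpos"]);R=np.array(s["tcp_rot"]);print(s["t"],q.round(2),np.round(s["eef_pos"],3),"z",R[:,2].round(2),"y",R[:,1].round(2),"open",round(s["opening"],2))
D=json.load(open("D.json"));D.append((list(map(float,q)),list(map(float,s["eef_pos"])),[float(r[2]) for r in R]));json.dump(D,open("D.json","w"))
E
python3 st.py
python3 - <<'E'
from search import *
w=np.load("best.npy")[3]; F=[w,[.585,.05,.2,0,.75,np.pi],[.575,.062,.17,0,.7,np.pi],[.545,.062,.13,0,.62,np.pi],[.54,.062,.08,0,.6,np.pi],[.54,.062,.035,0,.58,np.pi],[.60,.062,.035,0,.65,np.pi],[.65,.062,.035,0,.8,np.pi]]
for k in range(1,len(F)+1):
    c=run(F[:k]);X,R=fk(c[3],p);R=R@rz(C7);print(k,len(c[4]),"worst %.3f dq %.2f"%c[1:3],c[3].round(2),X.round(3),R[:,2].round(2))
for r in c[4][:1]+c[4][15:]: print(np.round(np.r_[r[0],r[1]],3).tolist())
E
```

```text
12.7 [-0.96  0.16  0.45  2.16  0.77  0.94  1.76] [0.49  0.012 0.294] z [ 0.35 -0.51 -0.78] y [-0.84  0.2  -0.51] open 0.45
1 16 worst 0.007 dq 0.25 [-0.18  0.27  0.07  2.35  3.06  0.19  1.53] [0.593 0.028 0.207] [ 0.66  0.01 -0.75]
2 17 worst 0.007 dq 0.25 [-0.34  0.28  0.16  2.39  2.94  0.28  1.58] [0.585 0.05  0.2  ] [ 0.68  0.   -0.73]
3 18 worst 0.007 dq 0.25 [-0.36  0.34  0.15  2.39  2.91  0.28  1.58] [0.575 0.062 0.17 ] [ 0.64  0.   -0.76]
4 19 worst 0.021 dq 0.25 [-0.34  0.39  0.12  2.4   2.93  0.28  1.55] [0.558 0.065 0.137] [ 0.6  0.  -0.8]
5 19 worst 0.021 dq 0.25 [-0.34  0.39  0.12  2.4   2.93  0.28  1.55] [0.558 0.065 0.137] [ 0.6  0.  -0.8]
6 19 worst 0.021 dq 0.25 [-0.34  0.39  0.12  2.4   2.93  0.28  1.55] [0.558 0.065 0.137] [ 0.6  0.  -0.8]
7 19 worst 0.021 dq 0.25 [-0.34  0.39  0.12  2.4   2.93  0.28  1.55] [0.558 0.065 0.137] [ 0.6  0.  -0.8]
8 19 worst 0.021 dq 0.25 [-0.34  0.39  0.12  2.4   2.93  0.28  1.55] [0.558 0.065 0.137] [ 0.6  0.  -0.8]
[-0.035, 0.018, 0.106, 0.006, 0.0, -0.006]
[-0.035, 0.018, 0.106, 0.006, 0.0, -0.006]
[-0.011, -0.034, -0.003, -0.008, 0.022, -0.007]
[0.0, 0.05, -0.0, -0.01, 0.012, -0.03]
[-0.0, 0.08, -0.0, -0.03, 0.0, -0.04]
```

{"fn": "drive_tool", "kwargs": {"series": [-0.035,0.018,0.106,0.006,0,-0.006,0.45,-0.035,0.018,0.106,0.006,0,-0.006,0.45,-0.035,0.018,0.106,0.006,0,-0.006,0.45,-0.035,0.018,0.106,0.006,0,-0.006,0.45,-0.035,0.018,0.106,0.006,0,-0.006,0.45]}}

```text
t: 13.32
eef_pos: [0.5195, 0.0117, 0.264]
tcp_rot: [[0.082, -0.842, 0.533], [-0.849, -0.339, -0.405], [0.522, -0.419, -0.743]]
wrist_force: [-0.2, -0.1, 0.2]
opening: 0.449
grasp_force: 0.0
```

{"fn": "drive_tool", "kwargs": {"series": [-0.035,0.018,0.106,0.006,0,-0.006,0.45,-0.035,0.018,0.106,0.006,0,-0.006,0.45,-0.035,0.018,0.106,0.006,0,-0.006,0.45,-0.035,0.018,0.106,0.006,0,-0.006,0.45,-0.035,0.018,0.106,0.006,0,-0.006,0.45]}}

```text
t: 13.95
eef_pos: [0.5494, 0.0118, 0.2339]
tcp_rot: [[0.525, -0.568, 0.634], [-0.581, -0.783, -0.221], [0.622, -0.253, -0.741]]
wrist_force: [0.1, -0.2, 0.7]
opening: 0.449
grasp_force: 0.0
```

{"fn": "drive_tool", "kwargs": {"series": [-0.035,0.018,0.106,0.006,0,-0.006,0.45,-0.035,0.018,0.106,0.006,0,-0.006,0.45,-0.035,0.018,0.106,0.006,0,-0.006,0.45,-0.035,0.018,0.106,0.006,0,-0.006,0.45,-0.035,0.018,0.106,0.006,0,-0.006,0.45]}}

```text
t: 14.58
eef_pos: [0.5759, 0.0116, 0.2051]
tcp_rot: [[0.762, -0.153, 0.63], [-0.168, -0.985, -0.036], [0.626, -0.078, -0.776]]
wrist_force: [-0.0, 0.1, -1.3]
opening: 0.447
grasp_force: 0.0
```

{"fn": "drive_tool", "kwargs": {"series": [-0.035,0.018,0.106,0.006,0,-0.006,0.45,0,0,0,0,0,0,0.45]}}

```text
t: 14.82
eef_pos: [0.5806, 0.0081, 0.1995]
tcp_rot: [[0.781, -0.081, 0.619], [-0.095, -0.995, -0.01], [0.617, -0.051, -0.785]]
wrist_force: [0.5, 0.6, -0.3]
opening: 0.45
grasp_force: 0.0
```

```bash
python3 st.py
python3 - <<'E'
from search import *
g=np.array([-.25,.6,.05,2.3,2.95,.4,1.54])
for x,z in ((.54,.13),(.54,.08),(.54,.035),(.55,.035),(.56,.1),(.6,.035),(.65,.035)):
    o=[]
    for th in (.5,.55,.6,.65,.7,.8,.9):
        q,e=ik([x,.062,z],Rt(th)@np.diag([-1.,-1,1]),g,p,C7)
        if e<2e-3:o.append((th,q[3].round(2),q[4].round(2),q[5].round(2)))
    print(x,z,*[tuple(map(float,v)) for v in o])
E
```

```text
14.825 [ 0.08  0.29 -0.25  2.29  2.07  0.19  2.45] [0.581 0.008 0.2  ] z [ 0.62 -0.01 -0.79] y [-0.08 -1.   -0.05] open 0.45
0.54 0.13 (0.5, 2.33, 1.88, 0.19) (0.55, 2.36, 2.39, 0.19) (0.6, 2.39, 2.89, 0.23)
0.54 0.08 (0.5, 2.34, 2.84, 0.19) (0.55, 2.37, 2.93, 0.28) (0.6, 2.4, 3.05, 0.36)
0.54 0.035 (0.5, 2.34, 2.95, 0.3) (0.55, 2.37, 2.95, 0.4) (0.6, 2.4, 2.96, 0.49)
0.55 0.035 (0.5, 2.31, 2.95, 0.28) (0.55, 2.35, 2.95, 0.38) (0.6, 2.38, 2.96, 0.47) (0.65, 2.4, 3.06, 0.55)
0.56 0.1 (0.5, 2.29, 2.19, 0.19) (0.55, 2.32, 2.92, 0.2) (0.6, 2.35, 2.92, 0.29) (0.65, 2.39, 2.93, 0.38)
0.6 0.035 (0.5, 2.19, 2.95, 0.2) (0.55, 2.23, 2.96, 0.29) (0.6, 2.26, 2.97, 0.38) (0.65, 2.29, 2.97, 0.48) (0.7, 2.31, 3.0, 0.57) (0.8, 2.36, 2.98, 0.77) (0.9, 2.4, 2.99, 0.97)
0.65 0.035 (0.5, 2.07, 2.26, 0.19) (0.55, 2.1, 2.96, 0.2) (0.6, 2.14, 2.95, 0.3) (0.65, 2.17, 2.97, 0.39) (0.7, 2.2, 2.98, 0.48) (0.8, 2.24, 2.99, 0.67) (0.9, 2.28, 2.99, 0.86)
```

```bash
cat > plan.py <<'E'
from search import *
import sys
F=eval(sys.argv[1])
F=[list(f[:3])+[0,f[3],np.pi] for f in F]
for k in range(1,len(F)+1):
    c=run(F[:k]);X,R=fk(c[3],p);R=R@rz(C7);print(k,len(c[4]),"worst %.3f dq %.2f"%c[1:3],c[3].round(2),X.round(3),R[:,2].round(2))
for r in c[4]: print(np.round(np.r_[r[0],r[1]],3).tolist())
E
python3 plan.py "[[.585,.035,.17,.68],[.58,.062,.135,.66],[.565,.062,.105,.6],[.545,.062,.095,.55],[.54,.062,.06,.54],[.54,.062,.035,.54],[.60,.062,.035,.62],[.655,.062,.035,.8]]"
```

```text
1 1 worst 0.000 dq 0.38 [ 0.21  0.37 -0.41  2.34  2.45  0.29  2.18] [0.585 0.035 0.17 ] [ 0.63 -0.   -0.78]
2 1 worst 0.000 dq 0.38 [ 0.21  0.37 -0.41  2.34  2.45  0.29  2.18] [0.585 0.035 0.17 ] [ 0.63 -0.   -0.78]
3 1 worst 0.000 dq 0.38 [ 0.21  0.37 -0.41  2.34  2.45  0.29  2.18] [0.585 0.035 0.17 ] [ 0.63 -0.   -0.78]
4 1 worst 0.000 dq 0.38 [ 0.21  0.37 -0.41  2.34  2.45  0.29  2.18] [0.585 0.035 0.17 ] [ 0.63 -0.   -0.78]
5 1 worst 0.000 dq 0.38 [ 0.21  0.37 -0.41  2.34  2.45  0.29  2.18] [0.585 0.035 0.17 ] [ 0.63 -0.   -0.78]
6 1 worst 0.000 dq 0.38 [ 0.21  0.37 -0.41  2.34  2.45  0.29  2.18] [0.585 0.035 0.17 ] [ 0.63 -0.   -0.78]
7 1 worst 0.000 dq 0.38 [ 0.21  0.37 -0.41  2.34  2.45  0.29  2.18] [0.585 0.035 0.17 ] [ 0.63 -0.   -0.78]
8 1 worst 0.000 dq 0.38 [ 0.21  0.37 -0.41  2.34  2.45  0.29  2.18] [0.585 0.035 0.17 ] [ 0.63 -0.   -0.78]
[-0.014, -0.011, 0.099, -0.007, 0.016, -0.035]
```

```bash
sed -i 's/\/.055/\/.025/; s/norm(rv)\/.12/norm(rv)\/.05/' search.py
python3 plan.py "[[.585,.035,.17,.68],[.58,.062,.135,.66],[.565,.062,.105,.6],[.545,.062,.095,.55],[.54,.062,.06,.54],[.54,.062,.035,.54],[.60,.062,.035,.62],[.655,.062,.035,.8]]"
```

```text
1 3 worst 0.000 dq 0.15 [ 0.25  0.38 -0.46  2.34  2.41  0.3   2.23] [0.585 0.035 0.17 ] [ 0.63 -0.   -0.78]
2 5 worst 0.000 dq 0.15 [ 0.18  0.46 -0.47  2.34  2.39  0.4   2.21] [0.58  0.062 0.135] [ 0.61  0.   -0.79]
3 7 worst 0.000 dq 0.15 [ 0.16  0.51 -0.45  2.34  2.37  0.39  2.23] [0.565 0.062 0.105] [ 0.56  0.   -0.83]
4 9 worst 0.000 dq 0.15 [ 0.14  0.5  -0.42  2.36  2.32  0.35  2.26] [0.545 0.062 0.095] [ 0.52  0.   -0.85]
5 11 worst 0.000 dq 0.15 [ 0.17  0.6  -0.46  2.37  2.4   0.44  2.2 ] [0.54  0.062 0.06 ] [ 0.51  0.   -0.86]
6 12 worst 0.000 dq 0.15 [ 0.18  0.68 -0.47  2.37  2.45  0.51  2.17] [0.54  0.062 0.035] [ 0.51  0.   -0.86]
7 15 worst 0.000 dq 0.15 [ 0.19  0.74 -0.48  2.27  2.51  0.55  2.17] [0.6   0.062 0.035] [ 0.58  0.   -0.81]
8 19 worst 0.000 dq 0.15 [ 0.23  0.85 -0.52  2.23  2.7   0.78  2.08] [0.655 0.062 0.035] [ 0.72  0.   -0.7 ]
[-0.005, -0.004, 0.033, -0.002, 0.005, -0.012]
[-0.005, -0.004, 0.033, -0.002, 0.005, -0.012]
[-0.005, -0.004, 0.033, -0.002, 0.005, -0.012]
[0.0, 0.01, 0.0, -0.002, 0.013, -0.018]
[0.0, 0.01, 0.0, -0.002, 0.013, -0.018]
[-0.0, 0.03, -0.0, -0.007, 0.0, -0.015]
[-0.0, 0.03, -0.0, -0.007, 0.0, -0.015]
[-0.0, 0.025, -0.0, -0.01, 0.0, -0.005]
[-0.0, 0.025, -0.0, -0.01, 0.0, -0.005]
[-0.0, 0.005, -0.0, -0.002, 0.0, -0.018]
[-0.0, 0.005, -0.0, -0.002, 0.0, -0.018]
[-0.0, 0.0, -0.0, 0.0, 0.0, -0.025]
[-0.0, -0.027, -0.0, 0.02, 0.0, 0.0]
[-0.0, -0.027, -0.0, 0.02, 0.0, 0.0]
[-0.0, -0.027, -0.0, 0.02, 0.0, 0.0]
[-0.0, -0.045, 0.0, 0.014, 0.0, -0.0]
[-0.0, -0.045, 0.0, 0.014, 0.0, -0.0]
[-0.0, -0.045, 0.0, 0.014, 0.0, -0.0]
[-0.0, -0.045, 0.0, 0.014, 0.0, -0.0]
```

{"fn": "drive_tool", "kwargs": {"series": [-0.005,-0.004,0.03,-0.002,0.005,-0.012,0.45,-0.005,-0.004,0.03,-0.002,0.005,-0.012,0.45,-0.005,-0.004,0.03,-0.002,0.005,-0.012,0.45,0,0.01,0,-0.002,0.013,-0.018,0.45,0,0.01,0,-0.002,0.013,-0.018,0.45]}}

```text
t: 15.45
eef_pos: [0.5701, 0.053, 0.1272]
tcp_rot: [[0.791, 0.015, 0.612], [-0.009, -0.999, 0.036], [0.612, -0.034, -0.79]]
wrist_force: [0.3, 1.1, 0.2]
opening: 0.444
grasp_force: 0.0
```

{"fn": "drive_tool", "kwargs": {"series": [0,0.03,0,-0.007,0,-0.015,0.45,0,0.03,0,-0.007,0,-0.015,0.45,0,0.025,0,-0.01,0,-0.005,0.45,0,0.025,0,-0.01,0,-0.005,0.45,0,0,0,0,0,0,0.45]}}

```text
t: 16.08
eef_pos: [0.5363, 0.0513, 0.0885]
tcp_rot: [[0.853, 0.01, 0.522], [-0.01, -0.999, 0.036], [0.522, -0.036, -0.852]]
wrist_force: [0.0, -0.5, 0.2]
opening: 0.45
grasp_force: 0.0
```

```bash
python3 st.py; python3 -c "
from h import *
cv2.imwrite('pics/s3.png',capture('side')[0])"
```

```text
16.075 [ 0.15  0.52 -0.44  2.34  2.29  0.36  2.29] [0.536 0.051 0.088] z [ 0.52  0.04 -0.85] y [ 0.01 -1.   -0.04] open 0.45
```

View pics/s3.png

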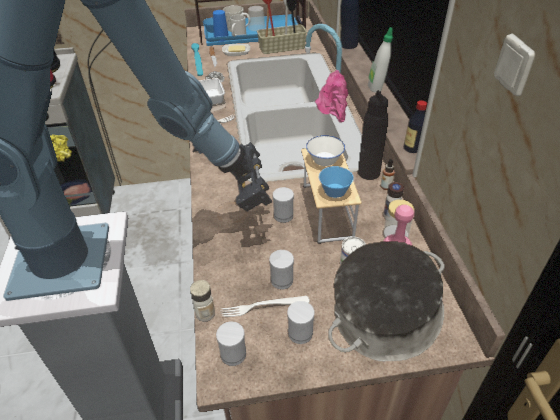

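Picture: gripper at about (250,185), tilted behind the tin at (283,203), and the tin is still upright. Next I'll lower it and centre it in y.

{"fn": "drive_tool", "kwargs": {"series": [-0.02,0,0,0.001,0.006,-0.015,0.45,-0.02,0,0,0.001,0.005,-0.018,0.45,0,0,0,0,0,-0.02,0.45,0,0,0,0,0,0,0.45]}}

```text
t: 16.62
eef_pos: [0.5382, 0.0625, 0.0344]
tcp_rot: [[0.854, 0.01, 0.521], [0.011, -1.0, 0.002], [0.521, 0.004, -0.854]]
wrist_force: [-0.5, 0.1, -0.2]
opening: 0.45
grasp_force: 0.0
```

{"fn": "drive_tool", "kwargs": {"series": [0,-0.027,0,0.01,0,0,0.45,0,-0.027,0,0.015,0,0,0.45,0,-0.027,0,0.015,0,0,0.45,0,-0.03,0,0.015,0,0,0.45,0,0,0,0,0,0,0.45]}}

```text
t: 17.25
eef_pos: [0.5953, 0.0625, 0.0354]
tcp_rot: [[0.788, 0.009, 0.615], [0.01, -1.0, 0.002], [0.615, 0.005, -0.788]]
wrist_force: [-0.1, -0.5, -0.6]
opening: 0.451
grasp_force: 0.1
```

```bash
python3 st.py; python3 -c "
from h import *
cv2.imwrite('pics/s4.png',cv2.resize(capture('side')[0][100:260,180:400],None,fx=3,fy=3))"
```

```text
17.25 [ 0.14  0.75 -0.48  2.26  2.46  0.63  2.2 ] [0.595 0.063 0.035] z [ 0.62  0.   -0.79] y [ 0.01 -1.    0.  ] open 0.45
```

View pics/s4.png

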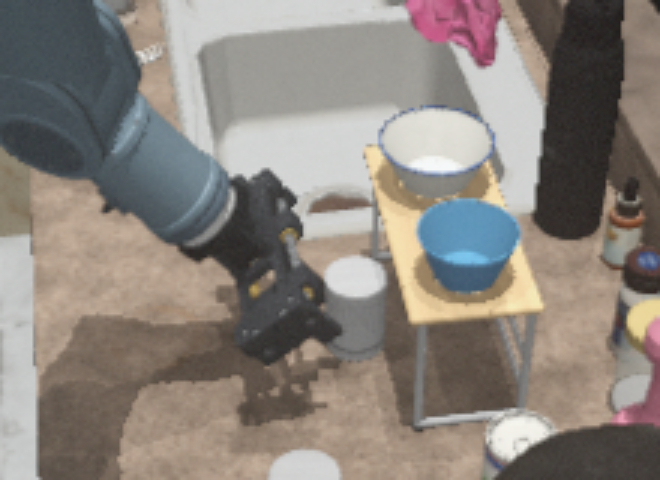

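The fingers cradle the tin, which is upright at crop (355,305) in front of the shelf. The gripper body should clear the board, so I'll push on.

{"fn": "drive_tool", "kwargs": {"series": [0,-0.05,0,0.014,0,0,0.45,0,-0.05,0,0.014,0,0,0.45,0,-0.05,0,0.013,0,0,0.45,0,0,0,0.006,0,0,0.45,0,0,0,0,0,0,0.45]}}

```text
t: 17.92
eef_pos: [0.6407, 0.0626, 0.0352]
tcp_rot: [[0.69, 0.009, 0.724], [0.011, -1.0, 0.002], [0.724, 0.006, -0.69]]
wrist_force: [-0.7, -0.1, -2.1]
opening: 0.452
grasp_force: 1.7
```

{"fn": "drive_tool", "kwargs": {"series": [0,0,0,0.008,0,0,0.45,0,0,0,0.005,0,0,0.45,0,0,0,0,0,0,0.45]}}

```text
t: 18.3
eef_pos: [0.6544, 0.0626, 0.0356]
tcp_rot: [[0.688, 0.009, 0.725], [0.011, -1.0, 0.002], [0.725, 0.006, -0.689]]
wrist_force: [-1.7, 0.1, -2.2]
opening: 0.45
grasp_force: 1.6
```

```bash
python3 st.py
python3 - <<'E'
from h import *
p,d=capture('side');P=pts('side',d);cv2.imwrite('pics/s5.png',cv2.resize(p[100:260,180:400],None,fx=3,fy=3))
W=P.reshape(-1,3);t=W[(abs(W[:,0]-.68)<.05)&(abs(W[:,1]-.062)<.05)&(W[:,2]>.01)&(W[:,2]<.09)];print(len(t),t.min(0),t.max(0))
E
```

```text
18.3 [ 0.17  0.85 -0.5   2.19  2.61  0.79  2.14] [0.654 0.063 0.036] z [ 0.73  0.   -0.69] y [ 0.01 -1.    0.01] open 0.45
261 [0.63021941 0.02676715 0.01022709] [0.69676809 0.09936853 0.08349835]
```

View pics/s5.png

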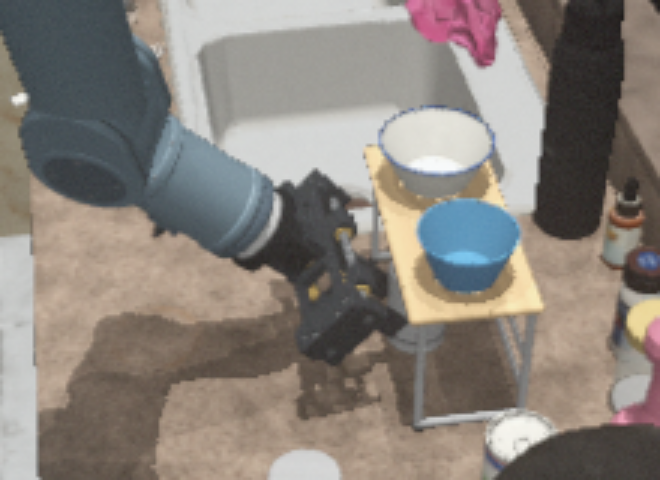

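{"fn": "drive_tool", "kwargs": {"series": [0,0,0,0.004,0,0,0.45,0,0,0,0.003,0,0,0.45,0,0,0,0,0,0,0.45,0,0,0,-0.01,0,0,0.45,0,0.03,0,-0.02,0,0,0.45]}}

```text
t: 18.98
eef_pos: [0.63, 0.0625, 0.0353]
tcp_rot: [[0.711, 0.009, 0.703], [0.011, -1.0, 0.002], [0.703, 0.006, -0.711]]
wrist_force: [-1.3, 0.3, -0.8]
opening: 0.451
grasp_force: 0.0
```

{"fn": "drive_tool", "kwargs": {"series": [0,0.04,0,-0.02,0,0,0.45,0,0.06,0,-0.025,0,0,0.45,0,0.06,0,-0.025,0,0,0.45,0,0,0,0,0,0,0.45]}}

```text
t: 19.48
eef_pos: [0.5599, 0.0628, 0.0363]
tcp_rot: [[0.813, 0.011, 0.582], [0.012, -1.0, 0.002], [0.582, 0.005, -0.813]]
wrist_force: [0.9, -0.9, 0.2]
opening: 0.451
grasp_force: 0.0
```

```bash
python3 st.py
python3 - <<'E'
from h import *
from scipy.optimize import least_squares
p,d=capture('side');P=pts('side',d);cv2.imwrite('pics/s6.png',cv2.resize(p[100:260,180:400],None,fx=3,fy=3))
W=P.reshape(-1,3);t=W[(abs(W[:,0]-.68)<.06)&(abs(W[:,1]-.062)<.045)&(W[:,2]>.012)&(W[:,2]<.07)];print(len(t),t.min(0),t.max(0))
r=least_squares(lambda c:np.hypot(t[:,0]-c[0],t[:,1]-c[1])-.027,[.68,.06],loss='soft_l1',f_scale=.002);print("tin",r.x)
d=capture('top')[1];W=pts('top',d)[100:290,240:480].reshape(-1,3)
for n,x,y in [("A",.537,-.158),("B",.554,-.307),("D",.407,-.334),("jar",.353,-.222)]:
    t=W[(np.hypot(W[:,0]-x,W[:,1]-y)<.045)&(W[:,2]>.07)];print(n,t.mean(0).round(3))
E
```

```text
19.475 [ 0.14  0.72 -0.49  2.32  2.42  0.62  2.2 ] [0.56  0.063 0.036] z [ 0.58  0.   -0.81] y [ 0.01 -1.    0.01] open 0.45
139 [0.65310895 0.03252864 0.01208808] [0.70562185 0.070477   0.06950518]
tin [0.6812289  0.06356692]
A [ 0.537 -0.158  0.08 ]
B [ 0.553 -0.306  0.08 ]
D [ 0.417 -0.357  0.08 ]
jar [nan nan nan]<stdin>:8: RuntimeWarning: Mean of empty slice.
  ret = um.true_divide(
```

View pics/s6.png

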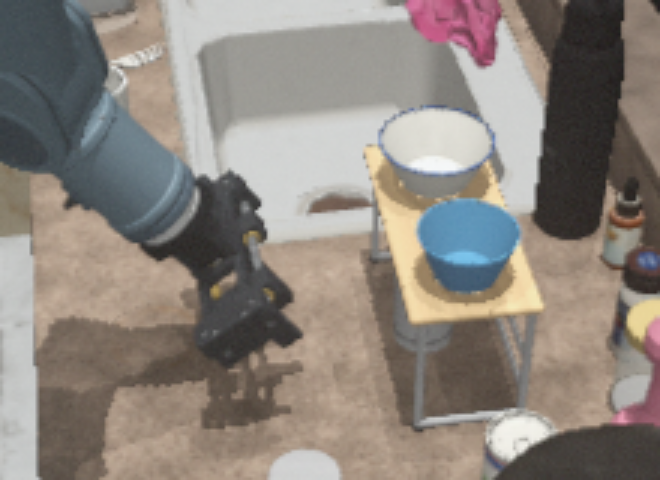

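The full tin stands upright under the shelf at x≈0.681 (centre 0.697), and the gripper is clear of it. The elbow hides D and the jar in the top view, so I'll compare them in the side view with the starting picture.

Run:
```python
from h import *
p,d=capture('side');a=cv2.imread('pics/side0.png')
for n,(x0,x1,y0,y1) in dict(D=(215,248,320,365),jar=(188,217,278,325),A=(268,296,250,290),B=(285,316,300,342),fork=(220,310,293,320),mug=(200,226,120,160)).items():
    print(n,np.abs(p[y0:y1,x0:x1].astype(int)-a[y0:y1,x0:x1]).mean().round(1))
```

```text
D 8.9
jar 8.1
A 4.0
B 8.9
fork 9.5
mug 44.8
```

Run:
```python
from h import *
d=capture('top')[1];W=pts('top',d)[230:285,150:205].reshape(-1,3);t=W[(W[:,2]>.085)&(W[:,2]<.11)];print(len(t),t.mean(0),t.min(0),t.max(0))
s=robot.sense();print(s["t"],s["wrist_force"])
if len(t)>50 and np.hypot(*((t.min(0)+t.max(0))[:2]/2-[.405,.386]))<.02: print(robot.job_done())
```

```text
148 [0.4042129  0.38709812 0.09534002] [0.35635593 0.35198252 0.08511541] [0.43804202 0.42002765 0.10518524]
19.675 [-1.08436446 -0.08413639  0.02635355]
the job is handed in; nothing more can be done
None
```

The job is handed in: the full tin, tin C at about 6.3 N, stands upright under the shelf with its centre about 16 mm in front of the shelf's centre, and the three empties were never touched and the mug, fork and jar showed no sign of having moved.

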